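# Zero the coating probe, then hold it square on the ringed spot of a bracket

## Task

Take the coating-thickness probe out of its stand and zero it by pressing its spring tip upright onto the middle of the bare steel zero disc for a second, tip about half-way in. Then lift it and press the tip into the inked ring on the clamped sloping bracket, square to the bracket's face and again gently, about half-way in, and finish while holding it there, still gripped and pressed on the spot, without letting go. Never press hard, shift the bracket or disturb the other things on the bench.

Things in the scene. Friction and masses are not known exactly. Their poses are not given: they have to be found in the camera images.
- probe: Loose hand probe, 0.13 kg, standing tip down in the stand at the start. Grey square grip 26 x 26 mm, 74 mm long, dark window near the top of one side; below it a round metal nose 18 mm across, then an 8 mm spring tip. Origin: centre of the grip's underside (shoulder resting on the stand). z runs from tip to top: grip 0 to 74 mm, nose 0 to -34, tip's free end -48. x, y square to the grip's sides.
- tip_end (a point): Centre of the flat free end (8 mm across) of the probe's spring tip; moves with the tip; z along the probe towards its top.
- tip (a joint): How far the spring tip is pushed into the nose, m: 0 = fully out, 0.012 = fully in. The spring gives 0.6 N at the start of travel and 4.2 N at full travel (300 N/m); half-way is 0.006, about 2.4 N.
- stand: Fixed aluminium block 80 x 80 mm, 56 mm tall, with an upright 21 mm through hole in the middle in which the probe's nose hangs; the probe's shoulder rests on the top. The probe must be lifted 50 mm straight up to come clear. Origin: centre of the underside; z up, x and y along its sides.
- zero_disc: Fixed low round puck: bare steel disc 50 mm across in a black foot 68 mm across, top 14 mm above the bench. Origin: centre of the underside.
- zero_top (a point): Middle of the top face of the steel zero disc; z up.
- fixture: Fixed grey tilting clamp: base 140 x 126 x 12 mm, on its y sides two cheeks 34 mm wide, 103 mm tall, with black knobs reaching 72 mm either side. The bracket turns between them about a level axis along y, 85 mm above the bench. Origin: centre of the underside; the bracket's face slopes down to this frame's -x, roughly towards the robot. The clamp is tight: a light push does not move it.
- spot (a point): Middle of the black inked ring (24 mm inside) on the clamped steel bracket's face. z points out square to the face, x up the slope; it leans 9 to 29 degrees from level. From here the 4 mm sheet reaches 53 mm to -x, 77 to +x (then a kinked end, 24 mm flange), 38 to +y, 58 to -y. Its dark filled circles are holes. Bolt head 18 mm wide, 7 tall at (32, 24) mm; bead 5 mm tall along x at y = -36 mm.
- carton_small: Bystander: fixed small open cardboard carton 90 x 120 mm, 60 mm tall, beyond the middle. Origin: centre of its underside.
- bolt: Bystander, to be left alone: upright hex bolt, 22 mm head down, 45 mm tall. Origin: middle of it at its underside.
- nut: Bystander, to be left alone: flange nut, 28 mm across, 14 mm tall. Origin: middle of it at its underside.
- tape: Bystander, to be left alone: roll of tape lying flat, 90 mm across, 24 mm tall. Origin: middle of it at its underside.
- socket: Bystander, to be left alone: dark steel socket standing, 30 mm across, 62 mm tall. Origin: middle of it at its underside.
- spare: Bystander, to be left alone: small unmarked steel angle bracket lying flat, 100 x 60 mm, 30 mm upright flange. Origin: middle of it at its underside.
- wrench: Bystander, to be left alone: open wrench lying flat. Origin: under its middle.
- can: Bystander, to be left alone: plain aluminium can, 60 mm across, 70 mm tall. Origin: middle of it at its underside.
Not all that is in view belongs to the job. What is meant by the probe is not yellow, and is the larger of those in its own colour.

How it is judged:
By the outcome, as a careful person would: the job done as asked, in the order asked, and still so for the second after the job is handed in, while the arm keeps its last pose, push and grip.
It also fails if it takes over 50 s, if anything falls off the work surface, if the arm or the gripper's body presses on something with over 40 N, if the wrist force passes 120 N, or if a joint passes its speed limit or range.

## Robot

A 6-joint arm with a two-finger parallel gripper is mounted at the origin on the work surface. World frame = base frame: x ahead of the robot, y to its left, z up, the work surface at z = 0. Lengths are in m, angles in rad, forces in N, time in s.
With the tool pointing down it reaches from about 0.4 to 0.825 m from the base axis. Payload 7 kg.
Tool frame: the origin (TCP) lies on the centre line of the jaws, within the pads' length; the fingertips stand 22 mm ahead of it and the grasp point (between the pads) lies 3 mm ahead of it; z points along the fingers, y is the direction in which the jaws open and shut (so a half turn about z gives the same grasp; the last joint's range is limited). The gripper opens to 88 mm and grips with 3 to 60 N. Pads are 19 mm wide; open, the fingers measure 130 mm over their backs; the gripper's body (78 mm by 193 mm) begins 47 mm behind the grasp point.
Start: joints at [-1.029, 0.359, 0.012, 0, -1.224, -0.288], TCP at [0.169, -0.653, 0.249] pointing down, gripper open.
Joint ranges: [-3.07, 3.07], [-1.43, 2.12], [-1.02, 1.25], [-3.03, 1.67], [-3.05, -0], [-3.03, 3.03]. Speed limits (rad/s): [2.39, 2.39, 3.01, 3.14, 3.14, 3.14].

## Interface

Orientations are given as [roll, pitch, yaw] about the fixed x, y, z axes, in that order (R = Rz(yaw) Ry(pitch) Rx(roll)).
In Python, from station import arm gives the robot as it stands. The module is installed in compiled form; this text tells all that it offers.
- The arm moves only by the tool arm_command, never from a script. Its argument "motion" is a list of rows, each a list of 3 entries, a list of its own where there are three numbers: the shift along the tool's x, y, z in mm, then the turn, a rotation vector about the tool's x, y, z in degrees, then the opening, from 0 (shut) to 1 (fully open). In form: [[[tx, ty, tz], [wx, wy, wz], grip], ...]. A call has 1 to 20 rows; each row shifts and turns the commanded pose from where the row before left it, along the tool's axes as they then stand; what a row does not reach is not made up. A row lasts 1/12 s, in which the tool goes at most 41.7 mm and 7.16 degrees, less where a joint would pass 70% of its speed; a pose out of reach is approached as far as the arm can. A call is refused whole if a number of a shift passes 41.7 or a number of a turn 7.16, either way. A call with a gripper value outside its range is refused whole. The fingers move at their own pace and stop on an object; "newtons" is the grip in N (left out, the last holds). Time passes only in rows, so rows that do not move let the fingers close. It gives the time, the measured TCP pose, the force and the opening at its end, in the units of the state.
- arm.get_state(): the state, without advancing time (a new reading comes with each control period).
- arm.grab_frame(name): name is "scene" or "top" or "wrist"; returns the picture (400x640x3 uint8, red, green, blue); there is no depth.
- arm.camera_info(name): a dict with "fov_y" (degrees; the focal length in pixels is half the picture's height over the tangent of half this angle, whatever the lens; pixels are square), "cx", "cy" (the principal point, pixels), "view" (4x4, takes a point from world to camera coordinates); the wrist camera has in their place "tool_from_camera" (4x4, takes a point from camera to tool coordinates, whose origin is the TCP and whose axes are the flange's). Camera axes: x right, y down, z forward; pixel columns grow to the right and rows downward; lengths in m; the calibration is good to about 2 mm. A picture is of the moment at which its call begins: read the wrist's pose just before it. camera_info takes no time and is no camera call.
- arm.job_done(): hands the job in, once; it reports no verdict.
The state is a dict: "t": time; "q": joint angles; "qd": joint speeds; "joint_efforts": joint torques, N m; "eef_pos": TCP position; "ee_rot": TCP orientation; "force": force on the tool from outside, world axes, zero at the start; "moment": the same for the moment, N m; "width": finger opening in m.
Only numpy, scipy, OpenCV 4.12 (cv2) and the standard library are available. Lean on these libraries where they do the work, as an engineer would, in place of code of your own. Each camera call takes 0.05 s, during which the arm holds its last target. There are 200 camera calls.

## Working session

There is one attempt and no reset: what is moved stays moved. The work goes in short steps, Python scripts to look and compute and a tool call to move; the robot and the scene stay as the last step left them, time stands still between calls to the robot, and variables do not carry over. Pictures are saved under pics/ and viewed, on a budget of 10 in all, crops included, one or two more only if the job needs it, and the job is handed in when it is done.

Besides the shell and the picture viewer there is one more tool, called after "Emit:" in YAML: its name, and indented under it one key for each argument. arm_command: Moves the arm, as the interface text tells. Its arguments: {"type":"object","properties":{"motion":{"type":"array","items":{"type":"array"}},"newtons":{"type":"number"}},"required":["motion"]}

```bash
mkdir -p pics; cat > h.py <<'E'
import numpy as np, cv2
from station import arm
from scipy.spatial.transform import Rotation as R
def cam(n):
    c=arm.camera_info(n); f=200/np.tan(np.radians(c['fov_y'])/2)
    K=np.array([[f,0,c['cx']],[0,f,c['cy']],[0,0,1]])
    if n=='wrist':
        s=arm.get_state(); T=np.eye(4); T[:3,:3]=R.from_euler('xyz',s['ee_rot']).as_matrix(); T[:3,3]=s['eef_pos']
        V=np.linalg.inv(T@np.array(c['tool_from_camera']))
    else: V=np.array(c['view'])
    return K,V
def unproj(KV,u,v,z):
    K,V=KV; C=np.linalg.inv(V); d=C[:3,:3]@np.linalg.inv(K)@[u,v,1]; o=C[:3,3]
    return o+d*(z-o[2])/d[2]
def proj(KV,p):
    K,V=KV; q=K@(V[:3,:3]@np.asarray(p)+V[:3,3]); return q[:2]/q[2]
def tri(obs):
    A=[];b=[]
    for (K,V),u,v in obs:
        C=np.linalg.inv(V); d=C[:3,:3]@np.linalg.inv(K)@[u,v,1]; d/=np.linalg.norm(d)
        P=np.eye(3)-np.outer(d,d); A.append(P); b.append(P@C[:3,3])
    x=np.linalg.lstsq(np.vstack(A),np.hstack(b),rcond=None)[0]
    return x,[np.linalg.norm(a@x-c) for a,c in zip(A,b)]
def save(n,fn): 
    im=arm.grab_frame(n); cv2.imwrite('pics/'+fn,im[:,:,::-1]); return im
E
python3 - <<'E'
from h import *
for n in('scene','top'): save(n,n+'1.png'); print(arm.camera_info(n))
print(arm.camera_info('wrist'),arm.get_state())
E
```

```text
{'fov_y': 55.425841365524334, 'cx': 319.60578682265424, 'cy': 191.34062801276826, 'view': array([[ 0.59833646,  0.80095984, -0.02137299, -0.3210795 ],
       [ 0.43161944, -0.34467442, -0.83360915, -0.13584341],
       [-0.67505418,  0.48955375, -0.55194111,  1.24259324],
       [ 0.        ,  0.        ,  0.        ,  1.        ]])}
{'fov_y': 49.18983747215301, 'cx': 318.1841521625509, 'cy': 196.64566543139057, 'view': array([[-0.01438005, -0.99957862, -0.02521485,  0.03749802],
       [-0.99333043,  0.01716631, -0.11401745,  0.53439421],
       [ 0.11440225,  0.02340711, -0.99315871,  1.15037651],
       [ 0.        ,  0.        ,  0.        ,  1.        ]])}
{'fov_y': 60.01398826962169, 'cx': 322.50186731293945, 'cy': 196.63021870545796, 'tool_from_camera': array([[ 1.22407999e-03, -9.61056829e-01, -2.76348102e-01,
         7.52179927e-02],
       [ 9.99998800e-01,  1.43884416e-03, -5.74393261e-04,
        -8.15742265e-05],
       [ 9.49646419e-04, -2.76347067e-01,  9.61057437e-01,
        -1.36062228e-01],
       [ 0.00000000e+00,  0.00000000e+00,  0.00000000e+00,
         1.00000000e+00]])} {'t': 0.1, 'q': array([-1.02889863e+00,  3.59361421e-01,  1.11768950e-02, -3.30711789e-04,
       -1.22410008e+00, -2.88079983e-01]), 'qd': array([ 0.00129068, -0.00064764,  0.0027078 ,  0.00240031, -0.00054389,
        0.00133143]), 'joint_efforts': array([-1.72790085e-03, -5.84164488e+01,  2.93750203e+01,  7.01548666e+00,
        1.02288093e-02, -6.65445964e-05]), 'eef_pos': array([ 0.16936817, -0.65299849,  0.247694  ]), 'ee_rot': array([ 3.14007736e+00, -1.24786915e-04, -2.88788745e+00]), 'force': array([ 0.12168285, -0.17519628,  0.12047284]), 'moment': array([0.01383205, 0.03722823, 0.06806721]), 'width': 0.08756025675211519}
```

View pics/scene1.png

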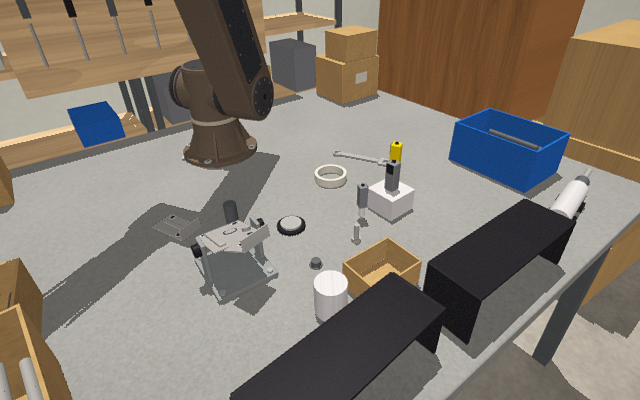

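View pics/top1.png

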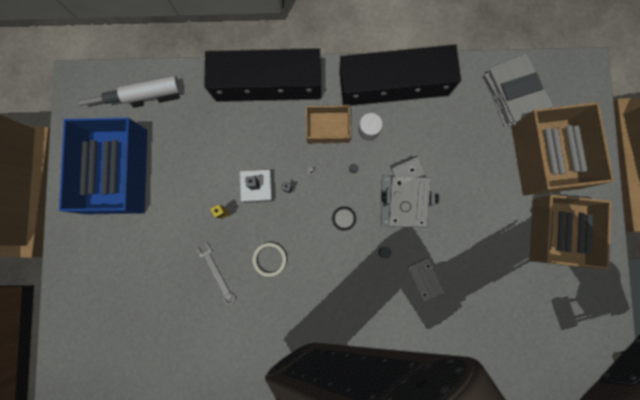

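Scene view: the grey probe with its dark window stands in the white stand at (393,178). A yellow one is behind it and a smaller grey one is at (362,195). The disc is at (291,225) and the bracket ring is at about (230,231). In the top view: stand (256,185), probe top (253,182), disc (344,217), ring (405,206).

```bash
python3 - <<'E'
from h import *
t=cam('top');s=cam('scene')
for n,u,v,z in [('standtop',256,185,.056),('probetop',253,182,.13),('small',288,186,.08),('yellow',217,211,.08),('disc',344,217,.014),('tape',269,260,.012),('can',371,124,.07),('socket',385,252,.06),('bolt',311,169,.045),('nut',353,168,.014),('fixL',380,193,.085),('fixR',438,199,.085)]:
    p=unproj(t,u,v,z); print(n,p.round(3),proj(s,p).round())
print(tri([(t,405,206),(s,230,231)]))
print(tri([(t,253,182),(s,393,162)]))
im=cv2.imread('pics/top1.png')
a=cv2.resize(im[140:240,200:310],None,fx=5,fy=5,interpolation=cv2.INTER_CUBIC)[:, :]
E
```

```text
standtop [0.566 0.194 0.056] [390. 189.]
probetop [0.563 0.189 0.13 ] [390. 163.]
small [0.559 0.106 0.08 ] [362. 192.]
yellow [0.496 0.291 0.08 ] [398. 158.]
disc [ 0.48  -0.04   0.014] [291. 223.]
tape [0.367 0.165 0.012] [330. 175.]
can [ 0.722 -0.115  0.07 ] [330. 282.]
socket [ 0.384 -0.143  0.06 ] [230. 204.]
bolt [0.609 0.047 0.045] [356. 225.]
nut [ 0.615 -0.068  0.014] [316. 260.]
fixL [ 0.535 -0.131  0.085] [266. 226.]
fixR [ 0.517 -0.279  0.085] [193. 252.]
(array([ 0.50091443, -0.19512556,  0.08165679]), [np.float64(0.0003657972113442184), np.float64(0.00036579721134433245)])
(array([0.56491602, 0.19089177, 0.13151099]), [np.float64(0.0030139079120112653), np.float64(0.003013907912011901)])
```

Emit:
arm_command:
  motion:
    - [[-10, 8, 0], [0, 0, 0], 1]
    - [[-20, 16, 0], [0, 0, 0], 1]
    - [[-22.5, 19, 0], [0, 0, 0], 1]
    - [[-22.5, 19, 0], [0, 0, 0], 1]
    - [[-22.5, 19, 0], [0, 0, 0], 1]
    - [[-22.5, 19, 0], [0, 0, 0], 1]
    - [[-22.5, 19, 0], [0, 0, 0], 1]
    - [[-22.5, 19, 0], [0, 0, 0], 1]
    - [[-22.5, 19, 0], [0, 0, 0], 1]
    - [[-22.5, 19, 0], [0, 0, 0], 1]
    - [[-22.5, 19, 0], [0, 0, 0], 1]
    - [[-22.5, 19, 0], [0, 0, 0], 1]
    - [[-22.5, 19, 0], [0, 0, 0], 1]
    - [[-22.5, 19, 0], [0, 0, 0], 1]
    - [[-22.5, 19, 0], [0, 0, 0], 1]
    - [[-22.5, 19, 0], [0, 0, 0], 1]
    - [[-22.5, 19, 0], [0, 0, 0], 1]
    - [[-22.5, 19, 0], [0, 0, 0], 1]
    - [[-22.5, 16, 0], [0, 0, 0], 1]
    - [[-20, 10, 0], [0, 0, 0], 1]

```text
t: 1.77
eef_pos: [0.4996, -0.1998, 0.2486]
ee_rot: [3.141, 0.0, -2.887]
force: [0.8, -1.4, -0.1]
width: 0.0876
```

Emit:
arm_command:
  motion:
    - [[-10, 5, 0], [0, 0, 0], 1]
    - [[0, 0, 0], [0, 0, 0], 1]
    - [[0, 0, 0], [0, 0, 0], 1]
    - [[0, 0, 0], [0, 0, 0], 1]

```text
t: 2.1
eef_pos: [0.5069, -0.195, 0.2484]
ee_rot: [3.141, -0.001, -2.888]
force: [-0.3, -0.9, 0.4]
width: 0.0878
```

```bash
python3 - <<'E'
from h import *
w=cam('wrist');np.savez('w1',K=w[0],V=w[1]);im=save('wrist','w1.png')
print(arm.get_state()['eef_pos'],proj(w,[.501,-.195,.082]),proj(w,[.48,-.04,.014]))
cv2.imwrite('pics/w1.png',cv2.resize(im[:,:,::-1],(800,500)))
E
```

```text
[ 0.50684792 -0.19525956  0.24847718] [324.43310859 177.98284262] [465.5238486  180.80036967]
```

View pics/w1.png

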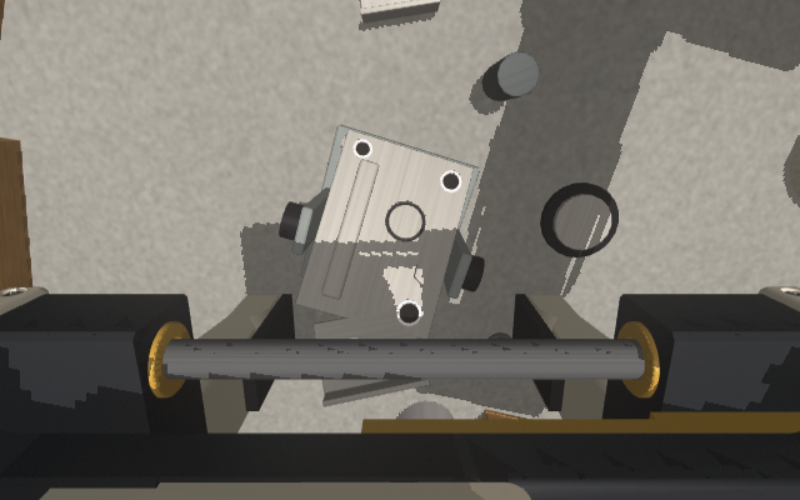

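The wrist view confirms the ring at (324,177) in native pixels, where (324,178) was predicted. The plate's robot-side edge runs from (273,100) to (383,134), the three holes are at (290,119), (360,145) and (327,250), and the disc is at about (465,175). Next I'll shift for a stereo view.

Emit:
arm_command:
  motion:
    - [[-6, 9, 0], [0, 0, 0], 1]
    - [[-14, 21, 0], [0, 0, 0], 1]
    - [[-16, 24, 0], [0, 0, 0], 1]
    - [[-16, 24, 0], [0, 0, 0], 1]
    - [[-11, 18, 0], [0, 0, 0], 1]
    - [[-6, 10, 0], [0, 0, 0], 1]
    - [[0, 0, 0], [0, 0, 0], 1]
    - [[0, 0, 0], [0, 0, 0], 1]
    - [[0, 0, 0], [0, 0, 0], 1]

```text
t: 2.9
eef_pos: [0.5474, -0.0754, 0.2486]
ee_rot: [-3.142, -0.0, -2.888]
force: [0.9, -0.3, 0.2]
width: 0.0876
```

```bash
python3 - <<'E'
from h import *
w=cam('wrist');np.savez('w2',K=w[0],V=w[1]);im=save('wrist','w2.png')
print(arm.get_state()['eef_pos'],proj(w,[.501,-.195,.082]),proj(w,[.48,-.04,.014]))
cv2.imwrite('pics/w2b.png',cv2.resize(im[:,:,::-1],(800,500)))
E
```

```text
[ 0.5474227  -0.07563836  0.2486044 ] [199.02304988  97.29028518] [371.94143738 115.91525784]
```

View pics/w2b.png

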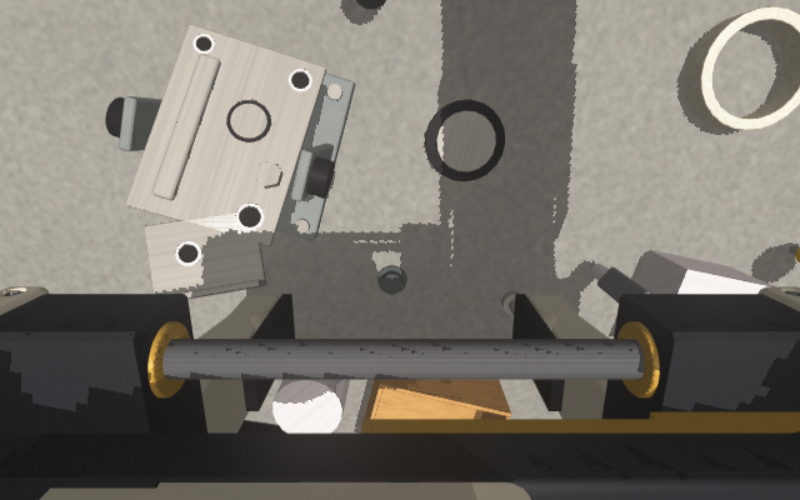

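View 2 (800-wide): ring (248,121), holes (204,43), (300,80), (249,217), plate corners (190,25), (326,68), (127,206), (272,244), disc centre (466,140). I'll refine the ring, holes and disc in code and fit the bracket pose.

```bash
cat > fit.py <<'E'
from h import *
from scipy.optimize import least_squares
L=lambda n:(lambda d:(d['K'],d['V']))(np.load(n+'.npz'))
W=[L('w1'),L('w2')]
im=[cv2.resize(cv2.imread('pics/w1.png'),(640,400)),cv2.imread('pics/w2.png')]
px={'ring':[(405.5,221),(248.5,121)],'h1':[(362.5,148.5),(204,43.5)],'h2':[(451.5,181),(300,80)],'h3':[(409,313),(249.5,217)],
'A':[(341,125),(190,25)],'B':[(479,167),(326,68)],'C':[(297,303),(127,206)],'disc':[(580,220),(465.5,140)]}
def refine(g,u,v,r):
    # centroid of dark blob near (u,v)
    x0,y0=int(u-r),int(v-r); c=g[y0:y0+2*r+1,x0:x0+2*r+1]; m=(c<90).astype(np.uint8)
    n,l,s,ce=cv2.connectedComponentsWithStats(m); k=1+np.argmax(s[1:,4]); return ce[k]+[x0,y0],s[k,4]
for n in px:
    o=[]
    for i,(u,v) in enumerate(px[n]):
        u,v=u/1.25,v/1.25
        if n[0]=='h':
            (c,a)=refine(cv2.cvtColor(im[i],cv2.COLOR_BGR2GRAY),u,v,7); print(n,i,(u,v),c.round(1),a); u,v=c
        o.append((u,v))
    px[n]=o
    p,r=tri([(W[i],*o[i]) for i in(0,1)]); print(n,p.round(4),np.round(r,4))
kn={'ring':(0,0),'A':(-.053,-.058),'B':(-.053,.038),'C':(.077,-.058)}
def frame(x):
    return R.from_euler('ZY',[x[3],-x[4]]).as_matrix(),x[:3]
def res(x):
    Rm,p=frame(x); e=[]
    for n in px:
        if n=='disc': continue
        q=kn[n] if n in kn else x[5+2*(int(n[1])-1):][:2]
        P=p+Rm@[q[0],q[1],0]
        wt=.5 if n in 'ABC' else 1
        for i in(0,1): e+=list(wt*(proj(W[i],P)-px[n][i]))
    return e
x0=np.r_[.501,-.195,.082,-.12,.3,-.05,-.04,-.05,.02,.06,.02]
s=least_squares(res,x0,loss='soft_l1'); print(s.x.round(4),'yaw,tilt deg',np.degrees(s.x[3:5])); print(np.round(res(s.x),1))
J=np.linalg.inv(s.jac.T@s.jac); print('sd',np.sqrt(np.diag(J))[:5].round(4))
E
python3 fit.py
```

```text
ring [ 0.5004 -0.1954  0.0813] [0.0003 0.0003]
h1 0 (290.0, 118.8) [289.7 118.8] 70
h1 1 (163.2, 34.8) [162.6  34.6] 97
h1 [ 0.4597 -0.238   0.0663] [0. 0.]
h2 0 (361.2, 144.8) [360.2 144.8] 105
h2 1 (240.0, 64.0) [239.9  63.7] 132
h2 [ 0.4659 -0.1703  0.0671] [0. 0.]
h3 0 (327.2, 250.4) [326.7 250.3] 173
h3 1 (199.6, 173.6) [199.2 173. ] 196
h3 [ 0.5586 -0.1779  0.1045] [0. 0.]
A [ 0.4488 -0.2594  0.0424] [0.0002 0.0002]
B [ 0.4526 -0.1537  0.0682] [0.0017 0.0017]
C [ 0.5708 -0.2552  0.1063] [0.0006 0.0006]
disc [ 0.4762 -0.0394  0.0051] [0.0001 0.0001]
[ 0.5005 -0.1951  0.0805 -0.0309  0.3687 -0.0423 -0.0444 -0.0378  0.0237
  0.0623  0.0188] yaw,tilt deg [-1.76852368 21.12472324]
[ 0.1  0.3  0.8 -0.1 -0.2 -0.1  0.2  0.1 -0.  -0.   0.   0.  -0.4 -0.2
  0.3  0.2  2.7  1.6 -0.7 -0.9 -2.1 -0.   0.1 -0.9 -0.5  0.6 -0.6 -0.3]
sd [0.0006 0.0006 0.0014 0.0127 0.0271]
```

```bash
python3 - <<'E'
src=open('fit.py').read()
src=src.replace("'disc':[(580","'D':[(0,0),(272,244)],'disc':[(580").replace("'C':(.077,-.058)}","'C':(.077,-.058),'D':(.077,.038)}").replace("for i in(0,1): e+=","for i in((1,) if n in 'ABCD' else (0,1)): e+=").replace("'ABC'","'ABCD'")
open('fit2.py','w').write(src)
E
python3 fit2.py | tail -6
python3 - <<'E'
from h import *
for f,u,v in(('w1',580,220),('w2',465.5,140)):
    d=np.load(f+'.npz'); print(unproj((d['K'],d['V']),u/1.25,v/1.25,.014), unproj((d['K'],d['V']),u/1.25,v/1.25,.011))
# stand & neighbours in top: heights
t=cam('top');s=cam('scene')
print('small',tri([(t,289,185),(s,362.5,184)]),'yellow',tri([(t,217,211),(s,397,143)]))
im=cv2.imread('pics/top1.png');cv2.imwrite('pics/crop.png',cv2.resize(im[155:225,205:305],None,fx=6,fy=6,interpolation=cv2.INTER_CUBIC))
im=cv2.imread('pics/scene1.png');c=cv2.resize(im[130:230,340:430],None,fx=5,fy=5,interpolation=cv2.INTER_CUBIC)
cv2.imwrite('pics/crop2.png',c)
E
```

```text
disc [ 0.4762 -0.0394  0.0051] [0.0001 0.0001]
[ 0.5006 -0.1951  0.0805 -0.0238  0.3857 -0.043  -0.0444 -0.038   0.0239
  0.0625  0.0185] yaw,tilt deg [-1.36342266 22.10044578]
[ 0.   0.3  0.8 -0.1 -0.4 -0.3  0.4  0.3 -0.2 -0.1  0.1  0.1 -0.2 -0.
  0.1  0.  -0.7 -0.3 -0.  -0.8 -0.7 -0.1 -0.1  0.5]
sd [0.0006 0.0006 0.0014 0.0128 0.0254]
[ 0.47535713 -0.04356576  0.014     ] [ 0.47569027 -0.04218589  0.011     ]
[ 0.47607508 -0.0406903   0.014     ] [ 0.47608653 -0.04025613  0.011     ]
small (array([0.55936338, 0.10334672, 0.10335642]), [np.float64(0.0025577454917214944), np.float64(0.0025577454917217854)]) yellow (array([0.49374589, 0.28112769, 0.12494157]), [np.float64(0.00193609730700829), np.float64(0.0019360973070077724)])
```

View pics/crop2.png

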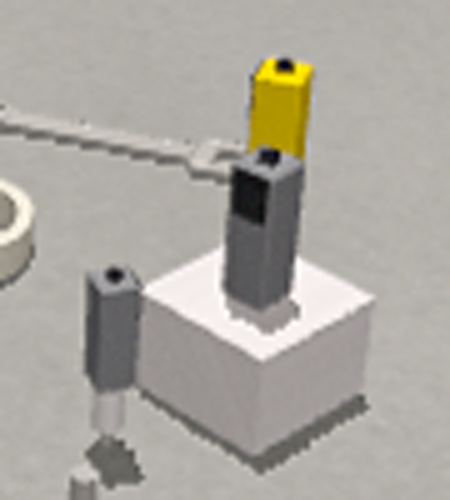

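Crop: the target probe stands in the white stand with its window facing the camera, a black nub on its top. The smaller grey one and the yellow one stand free on either side. The bracket fit has residuals under 1 px: tilt about 22°, yaw about -1.4°. Next I'll look at the probe from above.

Emit:
arm_command:
  motion:
    - [[-3, 9, 0], [0, 0, 0], 0.6]
    - [[-6, 18, 0], [0, 0, 0], 0.6]
    - [[-8, 24, 0], [0, 0, 0], 0.6]
    - [[-8, 24, 0], [0, 0, 0], 0.6]
    - [[-8, 24, 0], [0, 0, 0], 0.6]
    - [[-8, 24, 0], [0, 0, 0], 0.6]
    - [[-8, 24, 0], [0, 0, 0], 0.6]
    - [[-8, 24, 0], [0, 0, 0], 0.6]
    - [[-8, 24, 0], [0, 0, 0], 0.6]
    - [[-8, 24, 0], [0, 0, 0], 0.6]
    - [[-7, 20, 0], [0, 0, 0], 0.6]
    - [[-5, 10, 0], [0, 0, 0], 0.6]
    - [[-3, 5, 0], [0, 0, 0], 0.6]
    - [[0, 0, 0], [0, 0, 0], 0.6]
    - [[0, 0, 0], [0, 0, 0], 0.6]

```text
t: 4.2
eef_pos: [0.5692, 0.1925, 0.2484]
ee_rot: [-3.141, -0.001, -2.888]
force: [0.0, -0.6, 0.3]
width: 0.0523
```

```bash
python3 - <<'E'
from h import *
w=cam('wrist');np.savez('w3',K=w[0],V=w[1]);im=save('wrist','w3.png')
print(arm.get_state()['eef_pos'],arm.get_state()['ee_rot'],arm.get_state()['q'])
cv2.imwrite('pics/w3b.png',cv2.resize(im[60:310,150:490,::-1],(800,588),interpolation=cv2.INTER_CUBIC))
E
```

```text
[0.56914051 0.19215047 0.24849973] [-3.14143996e+00 -3.59559526e-04 -2.88861591e+00] [ 6.50583745e-01  2.37804284e-01 -1.58439382e-01  1.68656142e-06
 -1.17494330e+00 -1.96840395e+00]
```

View pics/w3b.png

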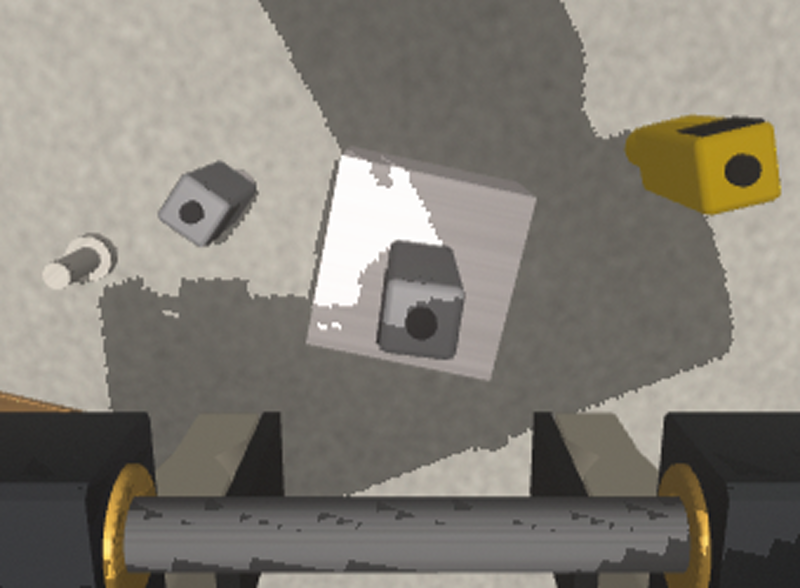

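```bash
python3 - <<'E'
from h import *
d=np.load('w3.npz');w=(d['K'],d['V'])
f=lambda u,v,z:unproj(w,u*340/800+150,v*250/588+60,z)
P=np.array([f(u,v,.13) for u,v in[(386,279),(465,291),(454,360),(378,350)]]);print(P.round(4),P.mean(0).round(4),f(421,322,.132))
for a,b in((0,1),(3,2),(0,3),(1,2)):
    e=P[b]-P[a];print(np.linalg.norm(e),np.degrees(np.arctan2(e[1],e[0])))
S=np.array([f(u,v,.056) for u,v in[(342,154),(536,197),(491,381),(306,345)]]);print(S.round(4),S.mean(0))
E
```

```text
[[0.5551 0.182  0.13  ]
 [0.5526 0.2075 0.13  ]
 [0.576  0.2104 0.13  ]
 [0.579  0.1853 0.13  ]] [0.5657 0.1963 0.13  ] [0.56560925 0.19632986 0.132     ]
0.02567525160937688 95.74047541661056
0.025239541560409643 96.72295314457848
0.024062707943433865 7.937313518565815
0.023617188362626423 6.912245062404
[[0.5274 0.1551 0.056 ]
 [0.5243 0.2345 0.056 ]
 [0.6043 0.2389 0.056 ]
 [0.6085 0.1587 0.056 ]] [0.56610503 0.19680393 0.056     ]
```

Probe top: centre pixel (329,197), world (0.566, 0.1965). The four edges measure 24–26 mm, as they should, and the faces are turned 7°. The stand's centre agrees. Now I'll descend and grip.

Emit:
arm_command:
  motion:
    - [[2.5, 4.5, 0], [0, 0, 3.9], 0.6]
    - [[0, 0, 10], [0, 0, 3.9], 0.6]
    - [[0, 0, 25], [0, 0, 0], 0.6]
    - [[0, 0, 30], [0, 0, 0], 0.6]
    - [[0, 0, 30], [0, 0, 0], 0.6]
    - [[0, 0, 25], [0, 0, 0], 0.6]
    - [[0, 0, 15], [0, 0, 0], 0.6]
    - [[0, 0, 8], [0, 0, 0], 0.6]
    - [[0, 0, 4], [0, 0, 0], 0.6]
    - [[0, 0, 0], [0, 0, 0], 0.6]
    - [[0, 0, 0], [0, 0, 0], 0.6]
  newtons: 15

```text
t: 5.17
eef_pos: [0.5663, 0.1968, 0.1026]
ee_rot: [3.141, 0.001, -3.024]
force: [0.5, -0.0, 0.3]
width: 0.0527
```

Emit:
arm_command:
  motion:
    - [[0, 0, 0], [0, 0, 0], 0.45]
    - [[0, 0, 0], [0, 0, 0], 0.35]
    - [[0, 0, 0], [0, 0, 0], 0.3]
    - [[0, 0, 0], [0, 0, 0], 0.25]
    - [[0, 0, 0], [0, 0, 0], 0.2]
    - [[0, 0, 0], [0, 0, 0], 0.1]
    - [[0, 0, 0], [0, 0, 0], 0.1]
    - [[0, 0, 0], [0, 0, 0], 0.1]
  newtons: 15

```text
t: 5.83
eef_pos: [0.5658, 0.197, 0.1019]
ee_rot: [3.141, 0.0, -3.024]
force: [-1.0, 0.1, 5.5]
width: 0.0256
```

Emit:
arm_command:
  motion:
    - [[0, 0, 0], [0, 0, 0], 0.1]
    - [[0, 0, 0], [0, 0, 0], 0.1]
    - [[0, 0, -4], [0, 0, 0], 0.1]
    - [[0, 0, -8], [0, 0, 0], 0.1]
    - [[0, 0, -12], [0, 0, 0], 0.1]
    - [[0, 0, -15], [0, 0, 0], 0.1]
    - [[0, 0, -15], [0, 0, 0], 0.1]
    - [[0, 0, -20], [0, 0, 0], 0.1]
    - [[0, 0, -20], [0, 0, 0], 0.1]
    - [[0, 0, -20], [0, 0, 0], 0.1]
    - [[0, 0, -20], [0, 0, 0], 0.1]
    - [[0, 0, -15], [0, 0, 0], 0.1]
    - [[0, 0, -8], [0, 0, 0], 0.1]
    - [[0, 0, 0], [0, 0, 0], 0.1]
    - [[0, 0, 0], [0, 0, 0], 0.1]
  newtons: 30

```text
t: 7.08
eef_pos: [0.5654, 0.1968, 0.2583]
ee_rot: [3.141, -0.0, -3.024]
force: [0.0, 0.2, -1.6]
width: 0.0263
```

```bash
python3 - <<'E'
from h import *
w=cam('wrist');np.savez('w4',K=w[0],V=w[1]);im=save('wrist','w4.png')
s=arm.get_state();print(s['eef_pos'],s['ee_rot'],s['force'],s['width'])
cv2.imwrite('pics/w4b.png',cv2.resize(im[60:310,150:490,::-1],(800,588),interpolation=cv2.INTER_CUBIC))
K=w[0];C=np.array(arm.camera_info('wrist')['tool_from_camera']);V=np.linalg.inv(C)
for z in(.046,.08,.094): print(z,proj((K,V),[0,0,z]))
E
```

```text
[0.56512128 0.19664798 0.25750655] [-3.14134720e+00 -1.45866439e-03 -3.02422598e+00] [ 0.23596393  0.31937731 -2.44011996] 0.025630311025754488
0.046 [322.95843944 235.4346179 ]
0.08 [322.9364814  215.63326487]
0.094 [322.92916415 209.03470136]
```

View pics/w4b.png

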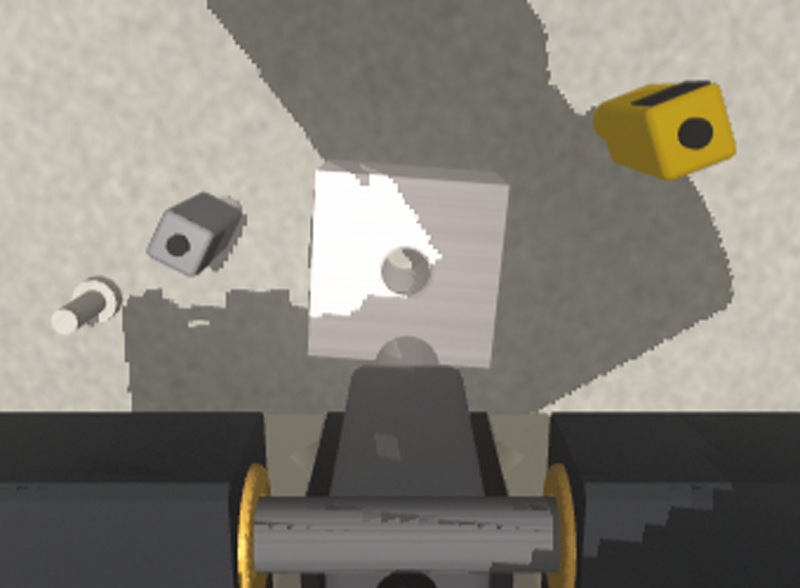

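The probe is in hand, centred at column 323 as predicted, with the stand's hole empty. I'll check its fore-aft offset and lean by predicting the edge rows: grip front-bottom at about 216, nose front-end at about 203.

```bash
python3 - <<'E'
from h import *
C=np.array(arm.camera_info('wrist')['tool_from_camera']);V=np.linalg.inv(C);K=cam('wrist')[0]
for p in [(.013,0,.046),(.009,0,.080),(.013,.013,.046),(.013,-.013,.046),(.013,.013,.03)]: print(p,proj((K,V),p))
im=cv2.imread('pics/w4.png')
g=cv2.cvtColor(im,cv2.COLOR_BGR2GRAY); print(g[195:225,323]); print(g[222,295:352])
E
```

```text
(0.013, 0, 0.046) [322.9956013  213.64494775]
(0.009, 0, 0.08) [322.9581205 202.5854368]
(0.013, 0.013, 0.046) [346.42497317 213.67844455]
(0.013, -0.013, 0.046) [299.56772083 213.6114531 ]
(0.013, 0.013, 0.03) [348.47947166 223.82698313]
[172 172 172 175 176 176 176 165 137 133 133 132 133 130 130 132 131 131
 132 131 113  94  86  80  80  79  77  77  78  78]
[113 113 111 112  76  77  79  78  79  79  80  79  78  79  80  78  80  79
  78  80  79  79  79  78  78  78  78  77  77  79  79  76  78  78  78  77
  77  78  78  76  77  77  77  76  76  76  77  76  76  75  74  71 112 114
 113 114 116]
```

Probe upright in the jaws with no measurable offset; tip_end is about 94 mm ahead of the TCP. Moving over the disc.

Emit:
arm_command:
  motion:
    - [[4, -7, 0], [0, 0, 0], 0.1]
    - [[8, -16, 0], [0, 0, 0], 0.1]
    - [[11, -22, 0], [0, 0, 0], 0.1]
    - [[11, -22, 0], [0, 0, 0], 0.1]
    - [[11, -22, 0], [0, 0, 0], 0.1]
    - [[11, -22, 0], [0, 0, 0], 0.1]
    - [[11, -22, 0], [0, 0, 0], 0.1]
    - [[11, -22, 0], [0, 0, 0], 0.1]
    - [[11, -22, 0], [0, 0, 0], 0.1]
    - [[11, -22, 10], [0, 0, 0], 0.1]
    - [[8, -16, 20], [0, 0, 0], 0.1]
    - [[6, -9, 15], [0, 0, 0], 0.1]
    - [[1.3, -2, 8], [0, 0, 0], 0.1]
    - [[0, 0, 4], [0, 0, 0], 0.1]
    - [[0, 0, 0], [0, 0, 0], 0.1]
    - [[0, 0, 0], [0, 0, 0], 0.1]

```text
t: 8.47
eef_pos: [0.4781, -0.0409, 0.2019]
ee_rot: [-3.141, 0.0, -3.023]
force: [0.6, 0.0, -0.1]
width: 0.026
```

```bash
python3 - <<'E'
from h import *
w=cam('wrist');np.savez('w5',K=w[0],V=w[1]);im=save('wrist','w5.png')
s=arm.get_state();print(s['eef_pos'],s['ee_rot'],s['force'],s['width'])
cv2.imwrite('pics/w5b.png',cv2.resize(im[60:310,150:490,::-1],(800,588),interpolation=cv2.INTER_CUBIC))
E
```

```text
[ 0.4783645  -0.04064644  0.20214765] [-3.14148185e+00  8.76362761e-04 -3.02313681e+00] [-0.34872509 -0.03749819 -1.32273092] 0.026068328875626743
```

View pics/w5b.png

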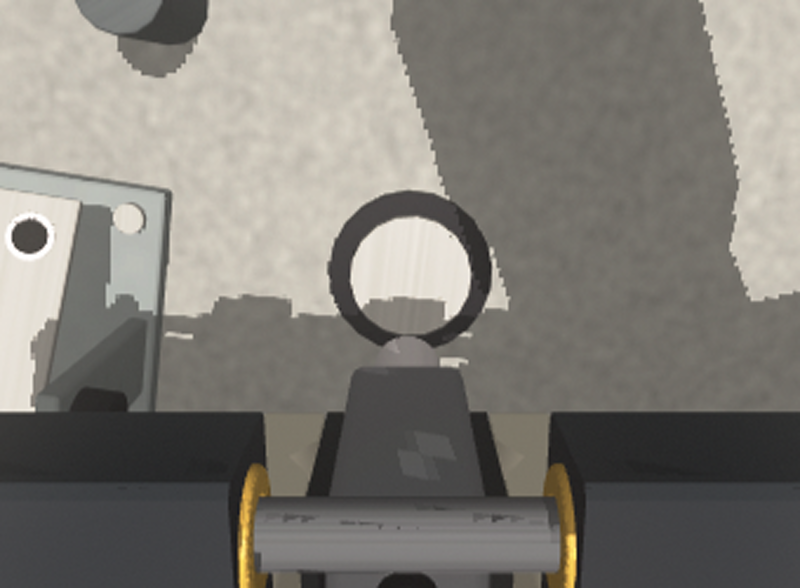

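The disc sits at crop centre (410,275), native about (324.5,177), clear of everything. The fixture base's front edge runs (0,165)–(171,190), which gives a check on the fixture's yaw.

```bash
python3 - <<'E'
from h import *
d=np.load('w5.npz');w=(d['K'],d['V'])
f=lambda u,v,z:unproj(w,u*.425+150,v*.42517+60,z)
print('disc',f(410.5,275.5,.014))
print('width',f(350,275,.014)-f(471,275,.014), f(410,216,.014))
a,b,c=f(0,165,.012),f(171,190,.012),f(155,412,.012)
print(a,b,c,'y-dir yaw',np.degrees(np.arctan2(-(b-a)[0],(b-a)[1])),'x-dir',np.degrees(np.arctan2((c-b)[1],(c-b)[0])))
E
```

```text
disc [ 0.47656474 -0.0395908   0.014     ]
width [ 0.00587497 -0.04889919  0.        ] [ 0.45245417 -0.04272078  0.014     ]
[ 0.45199121 -0.20576687  0.012     ] [ 0.45378544 -0.13834882  0.012     ] [ 0.54984713 -0.14140263  0.012     ] y-dir yaw -1.5244860808295693 x-dir -1.8208245192533508
```

Emit:
arm_command:
  motion:
    - [[1.6, 1.2, 8], [0, 0, 0], 0.1]
    - [[0, 0, 15], [0, 0, 0], 0.1]
    - [[0, 0, 20], [0, 0, 0], 0.1]
    - [[0, 0, 20], [0, 0, 0], 0.1]
    - [[0, 0, 12], [0, 0, 0], 0.1]
    - [[0, 0, 7], [0, 0, 0], 0.1]
    - [[0, 0, 4], [0, 0, 0], 0.1]
    - [[0, 0, 0], [0, 0, 0], 0.1]
    - [[0, 0, 0], [0, 0, 0], 0.1]
    - [[0, 0, 0], [0, 0, 0], 0.1]

```text
t: 9.35
eef_pos: [0.4766, -0.0399, 0.1164]
ee_rot: [3.141, 0.001, -3.024]
force: [-0.0, -0.2, -1.4]
width: 0.0259
```

```bash
cat >> h.py <<'E'
def avg(n=6):
    F=[];P=[]
    for i in range(n): arm.grab_frame('scene'); s=arm.get_state(); F.append(s['force']);P.append(s['eef_pos'])
    F=np.array(F); print('t',s['t'],'F',F.mean(0).round(2),'sd',F.std(0).round(2),'P',np.mean(P,0).round(4),s['ee_rot'].round(4)); return F.mean(0)
E
python3 -c "
from h import *
avg()"
```

```text
t 9.65 F [ 0.03 -0.42 -1.16] sd [0.47 0.23 0.47] P [ 0.4763 -0.04    0.1161] [ 3.1415e+00  7.0000e-04 -3.0240e+00]
```

Emit:
arm_command:
  motion:
    - [[0, 0, 3], [0, 0, 0], 0.1]
    - [[0, 0, 3], [0, 0, 0], 0.1]
    - [[0, 0, 2], [0, 0, 0], 0.1]
    - [[0, 0, 1.5], [0, 0, 0], 0.1]
    - [[0, 0, 1.5], [0, 0, 0], 0.1]
    - [[0, 0, 0], [0, 0, 0], 0.1]
    - [[0, 0, 0], [0, 0, 0], 0.1]

```text
t: 10.23
eef_pos: [0.4759, -0.0401, 0.1045]
ee_rot: [-3.142, -0.0, -3.024]
force: [-1.2, 0.7, 0.6]
width: 0.0258
```

```bash
python3 -c "
from h import *
avg(8)"
```

```text
t 10.6333 F [-0.81  0.23  0.7 ] sd [0.42 0.59 0.54] P [ 0.4759 -0.0401  0.1046] [-3.1416e+00 -1.0000e-04 -3.0240e+00]
```

Emit:
arm_command:
  motion:
    - [[0, 0, 1], [0, 0, 0], 0.1]
    - [[0, 0, 1], [0, 0, 0], 0.1]
    - [[0, 0, 0], [0, 0, 0], 0.1]
    - [[0, 0, 0], [0, 0, 0], 0.1]
    - [[0, 0, 0], [0, 0, 0], 0.1]
    - [[0, 0, 0], [0, 0, 0], 0.1]
    - [[0, 0, 0], [0, 0, 0], 0.1]
    - [[0, 0, 0], [0, 0, 0], 0.1]
    - [[0, 0, 0], [0, 0, 0], 0.1]
    - [[0, 0, 0], [0, 0, 0], 0.1]
    - [[0, 0, 0], [0, 0, 0], 0.1]
    - [[0, 0, 0], [0, 0, 0], 0.1]

```text
t: 11.63
eef_pos: [0.476, -0.0401, 0.1026]
ee_rot: [3.142, 0.0, -3.024]
force: [-0.8, -0.3, 1.3]
width: 0.0257
```

```bash
python3 -c "
from h import *
avg(12)
t=cam('scene');save('scene','s2.png');im=cv2.imread('pics/s2.png')
u,v=proj(t,[.476,-.04,.03]).astype(int);cv2.imwrite('pics/s2c.png',cv2.resize(im[v-50:v+30,u-50:u+50],None,fx=6,fy=6,interpolation=cv2.INTER_CUBIC))"
```

```text
t 12.2333 F [-1.06 -0.06  1.09] sd [0.34 0.48 0.55] P [ 0.476  -0.0401  0.1026] [ 3.1416  0.     -3.0239]
```

View pics/s2c.png

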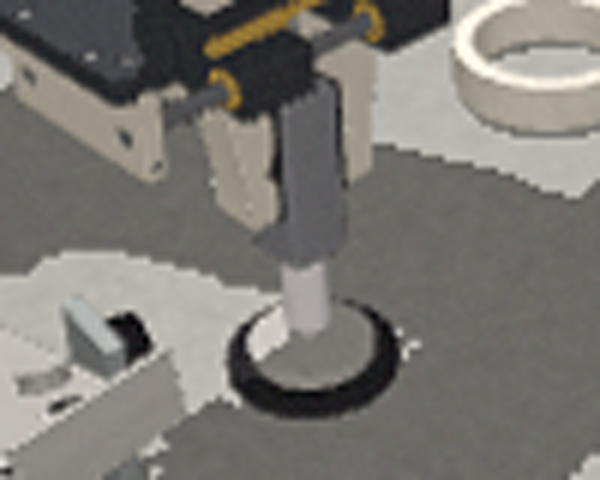

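The probe stands upright on the disc's middle, with a net push of about 2.25 N (≈5.5 mm) held for over 1 s. Lifting, moving to hover off the bracket, and tilting.

Emit:
arm_command:
  motion:
    - [[0, 0, -3], [0, 0, 0], 0.1]
    - [[0, 0, -8], [0, 0, 0], 0.1]
    - [[0, 0, -20], [0, 0, 0], 0.1]
    - [[0, 0, -25], [0, 0, 0], 0.1]
    - [[0, 0, -25], [0, 0, 0], 0.1]
    - [[0, 0, -25], [0, 0, 0], 0.1]
    - [[0, 0, -16], [0, 0, 0], 0.1]
    - [[3, -7, -8], [0, 0, 0], 0.1]
    - [[7, -18, -5], [0, 0, 0], 0.1]
    - [[8, -21, 0], [0, 0, 0], 0.1]
    - [[8, -22, 0], [0, 0, 0], 0.1]
    - [[8, -22, 0], [0, 0, 0], 0.1]
    - [[8, -22, 0], [0, 0, 0], 0.1]
    - [[7, -18, 0], [0, 0, 0], 0.1]
    - [[5, -12, 0], [0, 0, 0], 0.1]
    - [[2.7, -5.4, 0], [0, 0, 0], 0.1]
    - [[0, 0, 0], [0, 0, 0], 0.1]

```text
t: 13.7
eef_pos: [0.436, -0.1942, 0.2372]
ee_rot: [3.141, -0.001, -3.026]
force: [0.4, -0.3, -1.2]
width: 0.0258
```

Emit:
arm_command:
  motion:
    - [[0, 0, 0], [0.35, -2.4, 0], 0.1]
    - [[0, 0, 0], [0.7, -4.9, 0], 0.1]
    - [[0, 0, 0], [0.7, -4.9, 0], 0.1]
    - [[0, 0, 0], [0.7, -4.9, 0], 0.1]
    - [[0, 0, 0], [0.7, -4.8, 0], 0.1]
    - [[0, 0, 0], [0, 0, 0], 0.1]
    - [[0, 0, 0], [0, 0, 0], 0.1]
    - [[0, 0, 0], [0, 0, 0], 0.1]

```text
t: 14.37
eef_pos: [0.4373, -0.1928, 0.2381]
ee_rot: [-3.084, 0.382, -3.012]
force: [0.0, -0.8, -1.6]
width: 0.0258
```

```bash
python3 - <<'E'
from h import *
avg(3)
w=cam('wrist');np.savez('w6',K=w[0],V=w[1]);im=save('wrist','w6.png')
s=arm.get_state();print(s['eef_pos'],R.from_euler('xyz',s['ee_rot']).as_matrix()[:,2],s['width'],s['q'])
cv2.imwrite('pics/w6b.png',cv2.resize(im[60:310,150:490,::-1],(800,588),interpolation=cv2.INTER_CUBIC))
E
```

```text
t 14.5167 F [ 0.5  -0.01 -1.06] sd [0.56 0.23 0.12] P [ 0.4378 -0.1929  0.2379] [-3.0839  0.3812 -3.0124]
[ 0.43767895 -0.19299623  0.23750561] [ 0.37561103 -0.00936991 -0.92673003] 0.025844463538955507 [ 0.006939   -0.17253381 -0.68475701  0.01919818 -0.67365783 -1.47245855]
```

View pics/w6b.png

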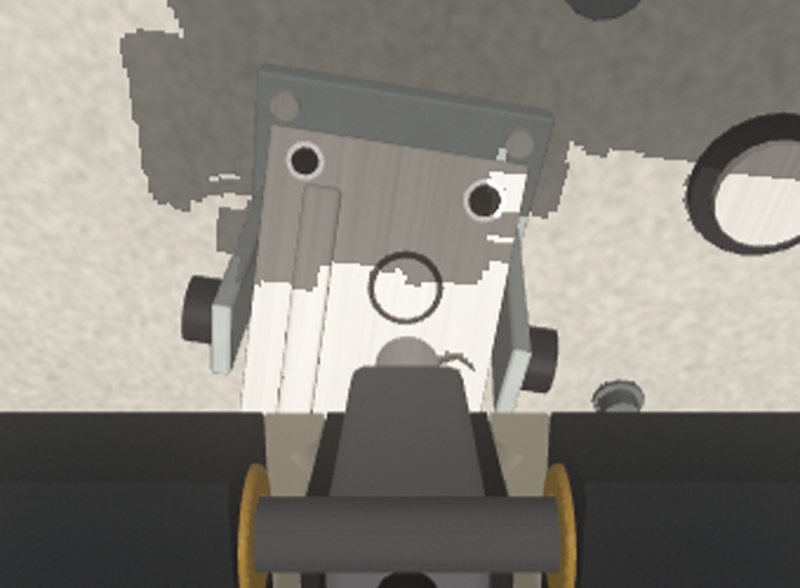

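The ring is at crop (405,287), right ahead of the nose, with holes at (304,161) and (485,200) and plate corners at about (272,125) and (526,163). I'll refit with this third view.

```bash
python3 - <<'E'
src=open('fit2.py').read().split("kn={")
pre=src[0].replace("W=[L('w1'),L('w2')]","W=[L('w1'),L('w2'),L('w6')]")
exec(pre.replace("print(","(lambda *a:None)("))
f=lambda u,v:(u*.425+150,v*.42517+60)
for n,p in {'ring':(405,287.5),'h1':(304.5,160.5),'h2':(485.5,200.5),'A':(272,125),'B':(526,164)}.items(): px[n].append(f(*p))
kn={'ring':(0,0),'A':(-.053,-.058),'B':(-.053,.038),'C':(.077,-.058),'D':(.077,.038)}
def frame(x): return R.from_euler('ZY',[x[3],-x[4]]).as_matrix(),x[:3]
def res(x):
    Rm,p=frame(x); e=[]
    for n in px:
        if n=='disc': continue
        q=kn[n] if n in kn else x[5+2*(int(n[1])-1):][:2]
        P=p+Rm@[q[0],q[1],0]
        for i in range(len(px[n])):
            if n in 'ABCD' and i==0: continue
            e+=list((.5 if n in 'ABCD' else 1)*(proj(W[i],P)-px[n][i]))
    return e
x0=np.r_[.501,-.195,.082,-.02,.38,-.05,-.04,-.05,.02,.06,.02]
s=least_squares(res,x0,loss='soft_l1'); print(s.x.round(4),np.degrees(s.x[3:5])); print(np.round(res(s.x),1))
print('sd',np.sqrt(np.diag(np.linalg.inv(s.jac.T@s.jac)))[:5].round(4))
for a,b in((0,1),(0,2),(1,2)): print(tri([(W[i],*px['ring'][i]) for i in(a,b)]))
Rm,p=frame(s.x); n=Rm[:,2]
st=arm.get_state(); T=R.from_euler('xyz',st['ee_rot']).as_matrix(); P=np.array(st['eef_pos'])
zt=T[:,2]; ax=np.cross(zt,-n); print('turn(tool,deg)',np.degrees(T.T@ax))
for dd in(.094,): print('shift to contact (tool mm)',1000*T.T@(p+n*dd-P),'z along',(P-p)@n)
E
```

```text
[ 0.5005 -0.195   0.0809 -0.0263  0.3772 -0.0425 -0.0441 -0.0377  0.0241
  0.0623  0.0185] [-1.50614913 21.61047198]
[ 0.1  0.4  0.7 -0.1  0.1  0.1 -0.1  0.   0.4  0.3 -0.4 -0.3  0.3  0.2
  0.3  0.2 -0.7 -0.3 -0.2 -0.1  0.2  0.1 -0.8 -0.6 -0.7  0.1  0.  -0.9
  0.4  0.1 -0.7 -0.1 -0.1  0.6]
sd [0.0005 0.0005 0.001  0.0112 0.0234]
(array([ 0.50041469, -0.1953551 ,  0.08131416]), [np.float64(0.00031467501052205647), np.float64(0.00031467501052124413)])
(array([ 0.5000931 , -0.19522302,  0.08140476]), [np.float64(4.363765152069404e-05), np.float64(4.363765152088346e-05)])
(array([ 0.50062463, -0.1953732 ,  0.08091285]), [np.float64(0.0002495951896706185), np.float64(0.0002495951896705336)])
turn(tool,deg) [-3.72137342e-02  4.58219091e-01 -1.85170692e-17]
shift to contact (tool mm) [-0.10672742 -0.45032243 74.72271408] z along 0.1687191626531126
```

Emit:
arm_command:
  motion:
    - [[0, -0.5, 8], [0, 0.45, 0], 0.1]
    - [[0, 0, 15], [0, 0, 0], 0.1]
    - [[0, 0, 15], [0, 0, 0], 0.1]
    - [[0, 0, 13], [0, 0, 0], 0.1]
    - [[0, 0, 8], [0, 0, 0], 0.1]
    - [[0, 0, 5], [0, 0, 0], 0.1]
    - [[0, 0, 3], [0, 0, 0], 0.1]
    - [[0, 0, 0], [0, 0, 0], 0.1]
    - [[0, 0, 0], [0, 0, 0], 0.1]
    - [[0, 0, 0], [0, 0, 0], 0.1]

```text
t: 15.4
eef_pos: [0.462, -0.1944, 0.176]
ee_rot: [-3.084, 0.375, -3.013]
force: [0.3, 0.6, -1.1]
width: 0.0258
```

```bash
cat > chk.py <<'E'
from h import *
F=avg(12); Rm=R.from_euler('ZY',[-.0263,-.3772]).as_matrix(); n=Rm[:,2]; p=np.array([.5004,-.1951,.0811])
s=arm.get_state(); T=R.from_euler('xyz',s['ee_rot']).as_matrix(); P=np.array(s['eef_pos'])
print('F.n',F@n,'angle',np.degrees(np.arccos(-T[:,2]@n)),'dist-94mm',1000*((P-p)@n)-94,'lateral mm',1000*(Rm.T@(P+.094*T[:,2]-p))[:2],s['width'])
E
python3 chk.py
```

```text
t 16.0 F [-0.06  0.11 -1.2 ] sd [0.63 0.5  0.19] P [ 0.4619 -0.1943  0.1757] [-3.0839  0.3741 -3.0132]
F.n -1.0893502743973476 angle 0.07765679937656336 dist-94mm 7.837926263820307 lateral mm [-1.06705103 -0.31337616] 0.025787148291201302
```

Emit:
arm_command:
  motion:
    - [[-1, 0.3, 3], [0, 0, 0], 0.1]
    - [[0, 0, 3], [0, 0, 0], 0.1]
    - [[0, 0, 2], [0, 0, 0], 0.1]
    - [[0, 0, 1.5], [0, 0, 0], 0.1]
    - [[0, 0, 1.5], [0, 0, 0], 0.1]
    - [[0, 0, 0], [0, 0, 0], 0.1]
    - [[0, 0, 0], [0, 0, 0], 0.1]
    - [[0, 0, 0], [0, 0, 0], 0.1]

```text
t: 16.67
eef_pos: [0.4667, -0.194, 0.1655]
ee_rot: [-3.084, 0.374, -3.013]
force: [-1.7, 1.4, -0.1]
width: 0.0257
```

```bash
python3 chk.py
```

```text
t 17.2667 F [-1.13  0.94 -0.31] sd [0.39 0.4  0.65] P [ 0.4667 -0.194   0.1655] [-3.084   0.3741 -3.0133]
F.n 0.13354486632883336 angle 0.07571966515193501 dist-94mm -3.167606769630197 lateral mm [-0.13850216  0.11986426] 0.026113708840829225
```

Emit:
arm_command:
  motion:
    - [[0, 0, 1], [0, 0, 0], 0.1]
    - [[0, 0, 1], [0, 0, 0], 0.1]
    - [[0, 0, 1], [0, 0, 0], 0.1]
    - [[0, 0, 0], [0, 0, 0], 0.1]
    - [[0, 0, 0], [0, 0, 0], 0.1]
    - [[0, 0, 0], [0, 0, 0], 0.1]

```text
t: 17.77
eef_pos: [0.4679, -0.1941, 0.1627]
ee_rot: [-3.084, 0.374, -3.013]
force: [-2.5, -0.1, 0.7]
width: 0.0258
```

```bash
sed -i 's/avg(12)/avg(30)/' chk.py; python3 chk.py; python3 - <<'E'
from h import *
w=cam('wrist');im=save('wrist','w7.png');sc=save('scene','s3.png');save('top','t3.png')
u,v=proj(cam('scene'),[.49,-.195,.1]).astype(int);a=cv2.resize(sc[v-40:v+50,u-50:u+50,::-1],(400,360),interpolation=cv2.INTER_CUBIC)
b=cv2.resize(im[100:300,220:420,::-1],(360,360),interpolation=cv2.INTER_CUBIC);cv2.imwrite('pics/end.png',np.hstack([a,b]))
E
```

```text
t 19.2667 F [-1.44 -0.08  0.71] sd [0.42 0.46 0.47] P [ 0.4679 -0.1941  0.1627] [-3.084   0.3742 -3.0133]
F.n 1.1857009719484704 angle 0.07994196376691727 dist-94mm -6.147497995497574 lateral mm [-0.0828954   0.10092362] 0.025514555092294826
```

View pics/end.png

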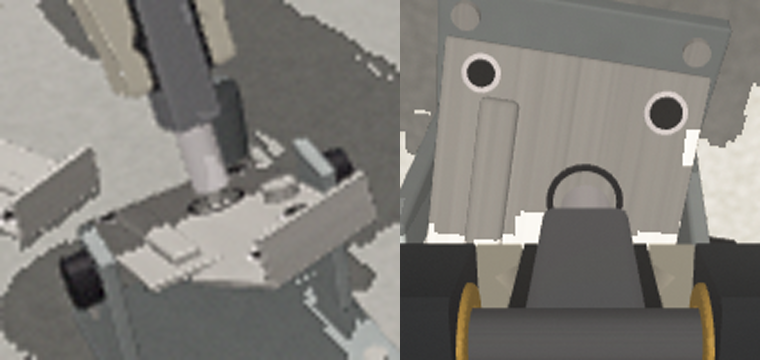

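The tip sits inside the ring, square to the face. The net push along the normal is 2.27 N (≈5.6 mm in), geometry says 6.1 mm, and the angle error is under 0.1° against the fit. Handing in.

```bash
python3 -c "
from station import arm
print(arm.job_done())"
```

```text
the job is handed in; nothing more can be done
None
```

I took the probe from its stand and zeroed it on the middle of the steel disc. I then pressed it into the inked ring square to the bracket and handed the job in at about 19 s, still gripped and pressed. `job_done()` gives no verdict, so what follows is my own measurements.

| Press | Net push | Travel from force | Travel from position | Hold |
|---|---|---|---|---|
| Zero disc | about 2.25 N | about 5.5 mm | about 5.4 mm | over 1 s |
| Inked ring | about 2.27 N along the face's normal | about 5.6 mm | about 6.1 mm | held at hand-in |

- **On the ring:** the tool axis was within 0.1° of the bracket face as I fitted it, which was tilted 21.6°. The fit itself is uncertain by about 1.3°. By position the tip was about 0.1 mm from the ring's middle, and the last picture shows it inside the ring.
- **Disagreements:**
  - At an earlier, lighter press on the ring, force gave about 2.1 mm and position about 3.2 mm. They came within 0.5 mm of each other at the final press.
  - An early two-view fix put the disc's top about 9 mm too low, so I used its stated 14 mm height and a closer look instead.
- **Sideways force:** I read about 1 N sideways at both presses, which I put down to friction at the tip.
- **Not checked:** I did not compare the bystanders or the bracket's position before and after. I saw no unexpected contact forces during the moves.

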